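Clear used vial caps from the microscope bench

ROBOT

A 7-joint arm with a two-finger parallel gripper is mounted at the origin on the work surface. World frame = base frame: x ahead of the robot, y to its left, z up, the work surface at z = 0. Lengths are in m, angles in degrees, forces in N, time in s.
With the tool pointing down it reaches from about 0.425 to 0.875 m from the base axis. Payload 9.9 kg.
Tool frame: the origin (TCP) lies between the finger pads; the fingertips stand 11 mm ahead of it and the grasp point (between the pads) lies 8 mm behind it; z points along the fingers, y is the line along which they close (so a half turn about z gives the same grasp; the last joint's range is limited). The gripper opens to 85 mm and grips with 20 to 120 N. Pads are 22 mm wide; open, the fingers measure 114 mm over their backs; the gripper's body (76 mm by 85 mm) begins 54 mm behind the grasp point. The pads swing forward as they close: fully open they stand 13 mm farther back than shut.
Start: joints at [-75.562, 32.985, 1.427, 82.34, -0.859, 64.687, -3.237], TCP at [0.222, 0.637, 0.207] pointing down, gripper open.
Joint ranges: [-157.87, 157.87], [-19.46, 123.44], [-87.15, 90], [11.01, 140.99], [-62.26, 242.26], [9.8, 113.94], [-161.44, 161.44]. Speed limits (degrees/s): [127.2, 127.2, 172.46, 172.46, 180, 180, 180].

INTERFACE

Orientations are given as a 3x3 rotation matrix whose columns are the frame's x, y, z axes.
In Python, from station import state, vision, order gives the robot as it stands. The module is installed in compiled form; this text tells all that it offers.
- The arm moves only by the tool drive_tool, never from a script. Its argument "rows" is a list of rows, each a list of 3 entries, a list of its own where there are three numbers: the shift along the tool's x, y, z each as a share of 40 cm, from -1 to 1, then the turn, a rotation vector about the tool's x, y, z each as a share of 180 degrees, from -1 to 1, then the opening, from 0 (shut) to 1 (fully open). In form: [[[x, y, z], [wx, wy, wz], grip], ...]. A call has 1 to 10 rows; each row is the pose to reach, as a shift and turn from the pose commanded when the call began, along the tool's axes at that moment, turning the shorter way round; what a row does not reach only later rows make up. A row lasts 1/12 s, in which the tool goes at most 41.7 mm and 7.16 degrees, less where a joint would pass 70% of its speed; a pose out of reach is approached as far as the arm can. A call with a number of a shift or a turn outside -1 to 1 is refused whole. A call with a gripper value outside its range is refused whole. The fingers move at their own pace and stop on an object; "force" is the grip in N (left out, the last holds). Time passes only in rows, so rows that repeat a pose let the fingers close. It gives the time, the measured TCP pose, the force, the opening and the grip force at its end, in the units of the state.
- state(): the state, without advancing time (a new reading comes with each control period).
- vision.grab_frame(name): name is "scene" or "top" or "wrist"; returns (picture, depth): 420x560x3 uint8, red, green, blue; 420x560 float32, m along the optical axis (not along the pixel's ray), 0 where there is no reading.
- vision.camera_model(name): a dict with "fx", "fy", "cx", "cy" (pixels), "cam_to_world" (4x4, takes a point from camera to world coordinates); the wrist camera has in their place "tool_from_camera" (4x4, takes a point from camera to tool coordinates, whose origin is the TCP and whose axes are the flange's). Camera axes: x right, y down, z forward; pixel columns grow to the right and rows downward; lengths in m; the calibration is good to about 2 mm. A picture is of the moment at which its call begins: read the wrist's pose just before it. camera_model takes no time and is no camera call.
- order.finish_job(): hands the job in; it is judged then, once.
The state is a dict: "time": time; "qpos": joint angles; "dq": joint speeds; "joint_torque": joint torques, N m; "position": TCP position; "tool_rot": TCP orientation; "ft_force": force on the tool from outside, world axes, zero at the start; "ft_torque": the same for the moment, N m; "grip_width": finger opening in m; "finger_force": force on a finger pad.
Only numpy, scipy, OpenCV 4.12 (cv2) and the standard library are available. Lean on these libraries where they do the work, as an engineer would, in place of code of your own. Each camera call takes 0.05 s, during which the arm holds its last target. There are 200 camera calls.

TASK

Lift the scraper up off its hooks and use its blade to sweep every used yellow vial cap on the bench completely into the red-walled discard bay, moving the caps with the scraper only, never with the gripper. Then stand the scraper blade-down in the slot of the white disinfecting block, fully home, let go, and start the disinfecting cycle by pressing the green button fully down. Leave the slide box, stain bottle and tally counter where they are.

Things in the scene. Friction and masses are not known exactly. Their poses are not given: they have to be found in the camera images.
- scraper: Bench scraper, 0.14 kg. Origin: middle of blade's lower edge; z up the handle, x blade normal, y along the edge; front and back alike. Steel blade 5 mm thick (x), 70 wide (y), z 0-50 mm. Black stem 12 x 20 mm. Cross bar along y, 8 mm thick, 112 long, at z 105. Orange grip 18 (x) by 26 mm (y), z 114-158. Starts hanging on the stand by its bar, blade down, edge 55 mm above the bench.
- scraper_bar (a point): Middle of the scraper's cross bar, 105 mm up from the blade edge
- scraper_grip (a point): Centre of the scraper's orange grip, 136 mm up from the blade edge
- stand: Fixed hanging stand; origin on the bench under the scraper. Two steel arms 8 mm wide at y -46 and +46 mm run along x, tops at z 156 mm, from a grey post (x 87-103 mm, 100 mm wide, 156 high) to x -14. The bar lies on them in notches 12 mm wide between lips 14 mm high (to z 170): lift straight up over 20 mm to clear. Open side: -x.
- stand_seat (a point): Centre of the hung cross bar on the stand, 160 mm above the bench, midway between the arms
- block: Fixed white disinfecting block 64 (x) by 106 mm (y), 55 high. One slot in its middle: 82 mm long (y), 10 wide (x), 43 deep, floor 12 mm above the bench. Flared blue lips along both long sides guide the blade in (x). Origin on the bench under the slot. Home, the scraper stands by itself with its edge on the slot floor and 7 mm of blade showing.
- block_floor (a point): Centre of the slot's floor, 12 mm above the bench
- bay: Fixed discard bay: three red walls 45 mm high, 6 thick, no front wall. White floor flush with the bench, no step. Origin: centre of floor. Inside 200 mm wide (x -100 to 100), 140 deep (y -70 to 70); open mouth at y +70, back wall at y -70.
- cap1: Used yellow vial cap, a disc 24 mm across and 13 mm high, 15 g, lying flat on the bench. Origin: centre of its underside. May be absent.
- cap2: Used yellow vial cap, a disc 24 mm across and 13 mm high, 15 g, lying flat on the bench. Origin: centre of its underside. May be absent.
- cap3: Used yellow vial cap, a disc 24 mm across and 13 mm high, 15 g, lying flat on the bench. Origin: centre of its underside. May be absent.
- cap4: Used yellow vial cap, a disc 24 mm across and 13 mm high, 15 g, lying flat on the bench. Origin: centre of its underside. May be absent.
- cap5: Used yellow vial cap, a disc 24 mm across and 13 mm high, 15 g, lying flat on the bench. Origin: centre of its underside. May be absent.
- cap6: Used yellow vial cap, a disc 24 mm across and 13 mm high, 15 g, lying flat on the bench. Origin: centre of its underside. May be absent.
- cap7: Used yellow vial cap, a disc 24 mm across and 13 mm high, 15 g, lying flat on the bench. Origin: centre of its underside. May be absent.
- cap8: Used yellow vial cap, a disc 24 mm across and 13 mm high, 15 g, lying flat on the bench. Origin: centre of its underside. May be absent.
- cap9: Used yellow vial cap, a disc 24 mm across and 13 mm high, 15 g, lying flat on the bench. Origin: centre of its underside. May be absent.
- cap10: Used yellow vial cap, a disc 24 mm across and 13 mm high, 15 g, lying flat on the bench. Origin: centre of its underside. May be absent.
- start (a joint): Green round spring push button, 28 mm across, on a fixed round white housing 44 mm across, 12 mm high (button top 22 mm above the bench): travel in m, 0 when up, 0.006 fully down (about 5 N); it springs back. Pressed straight down.
- start_top (a point): Centre of the green button's top face when up; moves with the button
- slidebox: Bystander: blue and grey box of slides, 87 x 102 x 35 mm, origin under its centre
- stain: Bystander: amber stain bottle, 44 mm across, 85 mm tall, origin under its centre
- counter: Bystander: round steel tally counter, 52 mm across, 26 mm high (34 mm with its button), origin under its centre
Mind the look-alikes: they are no part of the job. Of the things that look like the part that bears start, take the one that is farthest to the robot's left at the start.

How it is judged (in metres and radians):
On the way, in this order (a step that is already met when the one before it is completed fails the run):
1. the scraper has been lifted off the stand's hooks (distance between scraper_bar and stand_seat above 0.05 m and contact force between scraper and stand below 0.01 N), for 0.2 s.
2. every cap lies inside the discard bay (y of cap1 in the frame of bay between -0.075 and 0.061 m and x of cap1 in the frame of bay between -0.1 and 0.1 m and height (world z) of each of cap1, cap2, cap3, cap4, cap5, cap6, cap7, cap8, cap9, cap10 below 0.02 m and linear speed of each of cap1, cap2, cap3, cap4, cap5, cap6, cap7, cap8, cap9, cap10 below 0.05 m/s and y of cap2 in the frame of bay between -0.075 and 0.061 m and x of cap2 in the frame of bay between -0.1 and 0.1 m and y of cap3 in the frame of bay between -0.075 and 0.061 m and x of cap3 in the frame of bay between -0.1 and 0.1 m and y of cap4 in the frame of bay between -0.075 and 0.061 m and x of cap4 in the frame of bay between -0.1 and 0.1 m and y of cap5 in the frame of bay between -0.075 and 0.061 m and x of cap5 in the frame of bay between -0.1 and 0.1 m and y of cap6 in the frame of bay between -0.075 and 0.061 m and x of cap6 in the frame of bay between -0.1 and 0.1 m and y of cap7 in the frame of bay between -0.075 and 0.061 m and x of cap7 in the frame of bay between -0.1 and 0.1 m and y of cap8 in the frame of bay between -0.075 and 0.061 m and x of cap8 in the frame of bay between -0.1 and 0.1 m and y of cap9 in the frame of bay between -0.075 and 0.061 m and x of cap9 in the frame of bay between -0.1 and 0.1 m and y of cap10 in the frame of bay between -0.075 and 0.061 m and x of cap10 in the frame of bay between -0.1 and 0.1 m), for 0.2 s.
3. the scraper stands fully home in the block's slot (z of scraper in the frame of block_floor between -0.004 and 0.004 m and horizontal distance between scraper and block_floor below 0.008 m and angle between the y axis of scraper and the y axis of block, either way round below 0.15 rad and angle between scraper's own z axis and vertical below 0.2 rad and linear speed of scraper below 0.03 m/s), for 0.2 s.
4. the start button is pressed at least 4 mm down (value of joint start above 0.004 m), for 0.05 s.
At the end, for the whole second after the job is handed in: Every cap present lies on the bay's floor, wholly inside its mouth and walls (centre at least 9 mm in from the mouth), at rest. The scraper stands in the block's slot, edge within 4 mm of the slot floor and 8 mm of its centre, within 0.2 rad of upright, at rest and released (all of step 2 and all of step 3); the robot touches nothing.
It fails at once if the gripper or arm touches a cap (contact force between any of the fingers, the arm and cap1 above 0.3 N or contact force between any of the fingers, the arm and cap2 above 0.3 N or contact force between any of the fingers, the arm and cap3 above 0.3 N or contact force between any of the fingers, the arm and cap4 above 0.3 N or contact force between any of the fingers, the arm and cap5 above 0.3 N or contact force between any of the fingers, the arm and cap6 above 0.3 N or contact force between any of the fingers, the arm and cap7 above 0.3 N or contact force between any of the fingers, the arm and cap8 above 0.3 N or contact force between any of the fingers, the arm and cap9 above 0.3 N or contact force between any of the fingers, the arm and cap10 above 0.3 N).
It fails at once if a bystander is moved more than 20 mm or tipped over (distance of any of slidebox, stain, counter from where it was at the start of the episode above 0.02 m or angle between any of slidebox, stain, counter's own z axis and vertical above 0.5 rad).
Of cap1, cap2, cap3, cap4, cap5, cap6, cap7, cap8, cap9, cap10 only 7 to 9 are there at a start; the rules pass over those that are not, and their reading is None.
At some moment in a run one of cap1, cap2, cap3, cap4, cap5, cap6, cap7, cap8, cap9, cap10 may be knocked a few centimetres aside while the robot is not near it.
It also fails if it takes over 192 s, if anything falls off the work surface, if the arm or the gripper's body presses on something with over 40 N, if the wrist force passes 120 N, or if a joint passes its speed limit or range.

## Working session

There is one attempt and no reset: what is moved stays moved. The work goes in short steps, Python scripts to look and compute and a tool call to move; the robot and the scene stay as the last step left them, time stands still between calls to the robot, and variables do not carry over. Pictures are saved under pics/ and viewed, at most 14 in all, crops included, and the job is handed in when it is done.

Besides the shell and the picture viewer there is one more tool, called by a JSON object that holds its "fn" and its "kwargs", one argument or row to a line. drive_tool: Moves the arm, as the interface text tells. Its arguments: {"type":"object","properties":{"rows":{"type":"array"},"force":{"type":"number"}},"required":["rows"]}

```bash
mkdir -p pics
cat > h.py <<'E'
import numpy as np, cv2
from station import state, vision, order
def grab(n, save=None):
    s=state(); p,d=vision.grab_frame(n); m=vision.camera_model(n)
    if n=='wrist':
        T=np.eye(4);T[:3,:3]=np.array(s['tool_rot']);T[:3,3]=s['position'];M=T@np.array(m['tool_from_camera'])
    else: M=np.array(m['cam_to_world'])
    if save: cv2.imwrite('pics/'+save,cv2.cvtColor(p,cv2.COLOR_RGB2BGR))
    v,u=np.mgrid[:420,:560]
    P=np.stack([(u-m['cx'])/m['fx']*d,(v-m['cy'])/m['fy']*d,d,np.ones_like(d)],-1)@M.T
    P=P[...,:3].copy(); P[d==0]=np.nan
    return p,P
def caps(p,P):
    h=cv2.cvtColor(p,cv2.COLOR_RGB2HSV); m=cv2.inRange(h,(20,110,90),(36,255,255))
    n,l,st,c=cv2.connectedComponentsWithStats(m); out=[]
    for i in range(1,n):
        if st[i,4]>25:
            q=P[l==i]; q=q[~np.isnan(q[:,0])]
            if len(q): out.append((c[i].round().astype(int).tolist(),int(st[i,4]),np.median(q,0).round(3).tolist(),np.ptp(q,0).round(3).tolist()))
    return out
E
python3 - <<'E'
from h import *
print(state())
for n in('top','scene'):
    p,P=grab(n,n+'0.png'); np.save(n+'P.npy',P); np.save(n+'p.npy',p)
    for c in caps(p,P): print(n,c)
    print(vision.camera_model(n))
E
```

```text
{'time': 0.0, 'qpos': array([-75.5610422 ,  33.03145482,   1.42268541,  82.38433908,
        -0.8587849 ,  64.68741099,  -3.23519583]), 'dq': array([ 0.05940757,  0.09607593,  0.04015889, -0.09049481,  0.09941419,
        0.04769356, -0.01349599]), 'joint_torque': array([-2.77156578e-04, -7.65761662e+01,  2.25006647e+00, -2.85964358e+01,
        1.52746250e-02,  1.29472665e-02, -8.98733248e-06]), 'position': array([0.2222676 , 0.63684807, 0.20616944]), 'tool_rot': array([[-9.44172897e-01,  3.29450052e-01, -4.50422307e-04],
       [ 3.29450349e-01,  9.44171624e-01, -1.55287716e-03],
       [-8.63195015e-05, -1.61457632e-03, -9.99998693e-01]]), 'ft_force': array([ 0.5406501 , -0.25703432,  0.69403604]), 'ft_torque': array([ 0.01552198, -0.02269331,  0.01941158]), 'finger_force': 0.0, 'grip_width': 0.08538086239264114}
top ([280, 205], 45, [0.594, -0.001, 0.001], [0.029, 0.028, 0.018])
top ([284, 219], 42, [0.557, -0.013, 0.0], [0.029, 0.028, 0.018])
top ([311, 221], 42, [0.549, -0.08, 0.0], [0.029, 0.026, 0.019])
top ([258, 223], 44, [0.548, 0.051, 0.001], [0.029, 0.028, 0.019])
top ([
[... 1073 characters left out ...]
, 0.007], [0.035, 0.03, 0.017])
scene ([283, 264], 58, [0.564, -0.017, 0.007], [0.036, 0.032, 0.019])
scene ([295, 273], 63, [0.602, -0.006, 0.008], [0.035, 0.031, 0.016])
scene ([257, 275], 61, [0.56, -0.084, 0.007], [0.031, 0.03, 0.016])
{'fx': 503.04549864795507, 'fy': 503.04549864795507, 'cx': 280.5184387977454, 'cy': 217.8712678126139, 'cam_to_world': array([[ 5.16364282e-01,  6.11632522e-01, -5.99394349e-01,
         1.18761028e+00],
       [ 8.56368315e-01, -3.67886574e-01,  3.62343452e-01,
        -3.99784234e-01],
       [ 1.11190603e-03, -7.00403546e-01, -7.13746199e-01,
         9.07710051e-01],
       [ 0.00000000e+00,  0.00000000e+00,  0.00000000e+00,
         1.00000000e+00]])}
```

View pics/top0.png

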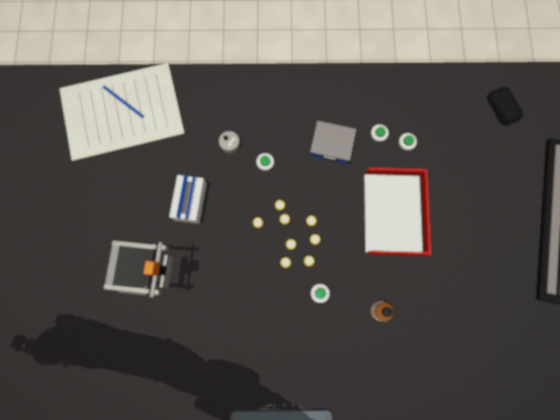

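View pics/scene0.png

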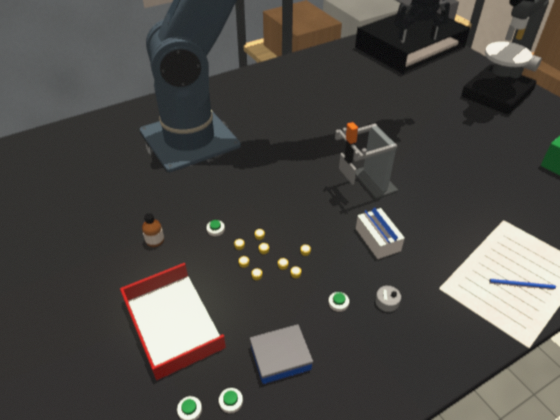

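The top view shows the scraper on its stand at (150,268), the block at (187,198), the bay at (395,211) with its mouth facing image left (+y), and 8 caps around (290,235). The slide box is at (333,141), the counter at (229,141) and the stain bottle at (382,311). Four green buttons could be taken for start: (265,161), (320,293), (380,132) and (408,141). The robot's left is image left, so I choose (265,161).

```bash
cat >> h.py <<'E'
def rect(q):
    r=cv2.minAreaRect((q[:,:2]*1000).astype(np.float32)); return [np.round(r[0],1).tolist(),np.round(r[1],1).tolist(),round(r[2],1)]
def pix2(n,uv,z):
    m=vision.camera_model(n);M=np.array(m['cam_to_world']);r=M[:3,:3]@np.array([(uv[0]-m['cx'])/m['fx'],(uv[1]-m['cy'])/m['fy'],1]);o=M[:3,3]
    return (o+r*(z-o[2])/r[2])[:2]
E
python3 - <<'E'
from h import *
p=np.load('topp.npy');P=np.load('topP.npy')
b=p[100:320,90:450]; b=cv2.cvtColor(b,cv2.COLOR_RGB2BGR)
cv2.imwrite('pics/crop1.png',np.hstack([cv2.resize(p[130:300,95:265,::-1],(595,595),interpolation=cv2.INTER_CUBIC)[:595],cv2.resize(p[140:182,244:286,::-1],(200,200))[list(range(200))+[199]*395]]))
for n in('top','scene'):
    p=np.load(n+'p.npy');P=np.load(n+'P.npy')
    ok=~np.isnan(P[...,0])
    def sel(x0,x1,y0,y1,z0,z1): return P[ok&(P[...,0]>x0)&(P[...,0]<x1)&(P[...,1]>y0)&(P[...,1]<y1)&(P[...,2]>z0)&(P[...,2]<z1)]
    print(n,'bench z',np.median(sel(.6,.8,-.1,.1,-.02,.02)[:,2]))
    print('bay tops',rect(sel(.4,.72,-.42,-.15,.038,.06)))
    q=sel(.52,.68,.15,.32,.045,.07);print('block',rect(q),np.median(q,0))
    q=sel(.3,.6,.24,.5,.145,.165);print('stand arms',rect(q),len(q))
    h=cv2.cvtColor(p,cv2.COLOR_RGB2HSV)
    for name,lo,hi in(('green',(50,100,60),(85,255,255)),('orange',(5,180,150),(16,255,255)),('red',(0,180,80),(4,255,255))):
        m=cv2.inRange(h,lo,hi);k,l,st,c=cv2.connectedComponentsWithStats(m)
        for i in range(1,k):
            if st[i,4]>25: q=P[(l==i)&ok];print(name,c[i].round(1),st[i,4],np.median(q,0).round(4),q.max(0).round(3),q.min(0).round(3))
E
```

```text
top bench z -0.00024046842380665012
bay tops [[592.0, -261.8], [207.8, 248.0], 87.8]
block [[607.9, 225.0], [64.8, 106.3], 82.1] [0.60546961 0.2277612  0.04782658]
stand arms [[430.9, 302.7], [117.4, 111.6], 85.9] 892
green [380.  131.4] 55 [ 0.7842 -0.2642  0.0211] [ 0.794 -0.254  0.026] [ 0.773 -0.274  0.018]
green [408.4 140. ] 57 [ 0.7606 -0.336   0.0216] [ 0.772 -0.325  0.029] [ 0.749 -0.346  0.018]
green [264.6 160.5] 54 [0.7075 0.0338 0.0214] [0.718 0.044 0.027] [0.698 0.026 0.018]
green [320.1 292.9] 67 [ 0.3759 -0.097   0.0225] [ 0.385 -0.087  0.029] [ 0.366 -0.107  0.018]
orange [149.3 266.9] 61 [0.4298 0.2549 0.2119] [0.44  0.266 0.217] [0.414 0.247 0.208]
red [412.8 204.3] 906 [ 0.6025 -0.3566  0.0392] [ 0.68  -0.217  0.05 ] [ 0.465 -0.367  0.011]
scene bench z 0.0004052439455542456
bay tops [[591.1, -256.2], [218.3, 248.5], 87.9]
block [[609.2, 224.9], [66.5, 109.2], 81.8] [0.61113617 0.22491515 0.04779907]
stand arms [[431.1, 302.5], [118.1, 111.9], 85.5] 643
green [552.7 156.4] 449 [0.6419 0.7999 0.0386] [0.678 0.967 0.083] [ 0.556  0.789 -0.003]
green [214.6 224. ] 74 [ 0.3792 -0.0985  0.022 ] [ 0.391 -0.087  0.025] [ 0.363 -0.11   0.017]
green [338.9 298. ] 99 [0.713  0.0323 0.0223] [0.725 0.046 0.027] [0.701 0.021 0.014]
green [230.1 397.7] 150 [ 0.7904 -0.2663  0.0219] [ 0.801 -0.254  0.026] [ 0.777 -0.279  0.015]
green [188.4 406.4] 158 [ 0.7662 -0.3382  0.0222] [ 0.777 -0.326  0.027] [ 0.753 -0.35   0.015]
orange [351.9 125.7] 56 [0.4291 0.2538 0.213 ] [0.443 0.265 0.217] [0.415 0.246 0.209]
red [172.  337.5] 1363 [ 0.6772 -0.3163  0.0338] [ 0.684 -0.218  0.05 ] [ 0.442 -0.368 -0.001]
```

View pics/crop1.png

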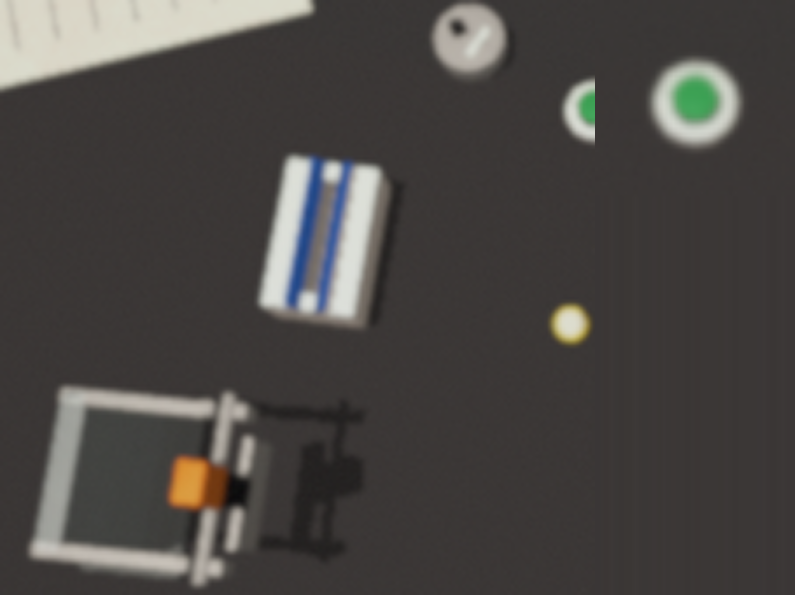

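The close crop confirms the choices. The button at (265,161) is green on a round white housing and is the farthest left, the block's slot runs along world x, and the stand opens to -y. I'll move above the stand and look with the wrist camera.

{"fn": "drive_tool", "kwargs": {
  "rows": [
    [[0,0,-0.3],[0,0,0],1],
    [[0,0,-0.3],[0,0,0],1],
    [[-0.2,-0.18,-0.3],[0,0,-0.04],1],
    [[-0.4,-0.36,-0.3],[0,0,-0.08],1],
    [[-0.6,-0.54,-0.3],[0,0,-0.08],1],
    [[-0.805,-0.73,-0.3],[0,0,-0.08],1],
    [[-0.805,-0.73,-0.3],[0,0,-0.08],1],
    [[-0.805,-0.73,-0.3],[0,0,-0.08],1],
    [[-0.805,-0.73,-0.3],[0,0,-0.08],1],
    [[-0.805,-0.73,-0.3],[0,0,-0.08],1]
  ],
  "force": 60
}}

```text
time: 0.93
position: [0.3809, 0.3451, 0.322]
tool_rot: [[-0.996, 0.084, -0.0], [0.084, 0.996, -0.0], [0.0, -0.0, -1.0]]
ft_force: [1.3, -0.5, -0.0]
grip_width: 0.0856
finger_force: 0.0
```

{"fn": "drive_tool", "kwargs": {
  "rows": [
    [[0,0,0],[0,0,0],1],
    [[0,0,0],[0,0,0],1]
  ]
}}

```text
time: 1.1
position: [0.382, 0.3447, 0.3224]
tool_rot: [[-0.996, 0.09, 0.001], [0.09, 0.996, -0.0], [-0.001, -0.0, -1.0]]
ft_force: [0.2, 0.2, -0.4]
grip_width: 0.0852
finger_force: 0.0
```

```bash
cat >> h.py <<'E'
def go(pos,ang=None):
    """tool-frame shares to reach world pos with tool pointing down, tool y at angle ang (deg) from world x"""
    from scipy.spatial.transform import Rotation as R
    s=state();Rt=np.array(s['tool_rot']);d=Rt.T@(np.array(pos)-s['position'])/.4
    a=np.radians(ang);y=np.array([np.cos(a),np.sin(a),0]);z=np.array([0,0,-1.]);G=np.stack([np.cross(y,z),y,z],1)
    print('shift',d.round(4).tolist(),'turn',(R.from_matrix(Rt.T@G).as_rotvec()/np.pi).round(4).tolist(),'from',np.round(s['position'],4).tolist(),'yang',round(np.degrees(np.arctan2(Rt[1,1],Rt[0,1])),1),'j',np.round(s['qpos']).tolist(),'t',s['time'])
E
python3 - <<'E'
from h import *
s=state();print(s['time'],s['position'],s['tool_rot'].round(4).tolist(),s['qpos'].round(1))
p,P=grab('wrist','w1.png');np.save('w1.npy',P)
q=P.reshape(-1,3);q=q[~np.isnan(q[:,0])]
print(rect(q[(q[:,2]>.145)&(q[:,2]<.18)]))
h=cv2.cvtColor(p,cv2.COLOR_RGB2HSV);m=cv2.inRange(h,(5,180,130),(16,255,255))>0
o=P[m];o=o[~np.isnan(o[:,0])];t=o[o[:,2]>.205];print(len(t),rect(t),np.median(t,0))
E
```

```text
1.1 [0.38197829 0.34467966 0.32238489] [[-0.996, 0.0897, 0.0006], [0.0897, 0.996, -0.0003], [-0.0007, -0.0002, -1.0]] [-49.5  14.1   2.8  95.2  -0.7  70.7  38.4]
[[433.0, 302.4], [117.3, 112.2], 83.8]
0 [[0.0, 0.0], [0.0, 0.0], 0.0] [nan nan nan]
  return _methods._mean(a, axis=axis, dtype=dtype,
  ret = um.true_divide(
```

View pics/w1.png

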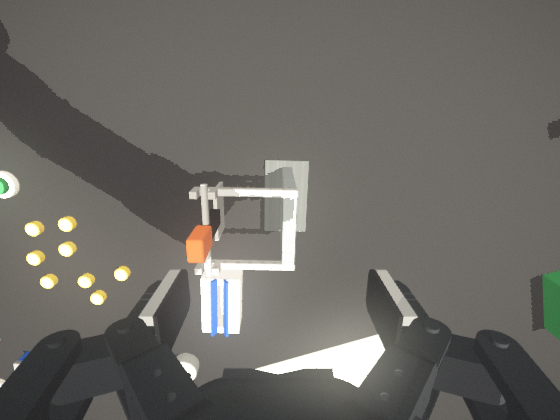

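The wrist view shows the orange grip at (200,245), the bar along image vertical at x≈207, the post at (290,230), the block below and the caps to the left.

Run:
```python
from h import *
p=cv2.cvtColor(cv2.imread('pics/w1.png'),cv2.COLOR_BGR2RGB);P=np.load('w1.npy')
h=cv2.cvtColor(p,cv2.COLOR_RGB2HSV);print(h[245,198],P[245,198])
q=P[~np.isnan(P[...,0])]
o=P[(P[...,2]>.2)&(P[...,2]<.23)&(P[...,1]<.3)];print('grip top',len(o),rect(o),np.median(o,0))
def line(q):
    l=cv2.fitLine((q[:,:2]*1000).astype(np.float32),cv2.DIST_HUBER,0,.01,.01).ravel();return l.round(3)
b=q[(q[:,2]>.15)&(q[:,2]<.167)&(abs(q[:,0]-.433)<.065)&(abs(q[:,1]-.302)<.07)]
# post top: far +y; arms
post=b[b[:,1]>.345];print('post',rect(post))
for s,(lo,hi) in {'lowarm':(.37,.4),'hiarm':(.465,.495)}.items():
    a=b[(b[:,0]>lo)&(b[:,0]<hi)&(b[:,1]>.27)&(b[:,1]<.335)];print(s,len(a),line(a))
c=b[(b[:,1]<.275)&(abs(b[:,0]-.43)<.035)];print('bar',len(c),line(c))
B=q[(q[:,2]>.05)&(q[:,2]<.06)&(q[:,0]>.5)&(q[:,0]<.7)&(q[:,1]>.12)&(q[:,1]<.35)];print('block',rect(B))
```

```text
[ 15 140 254] [0.42121146 0.26338721 0.21334302]
grip top 535 [[427.8, 258.6], [18.1, 25.5], 81.8] [0.42557657 0.26020456 0.21268101]
post [[438.6, 350.6], [20.2, 100.6], 83.7]
lowarm 475 [1.40000e-01 9.90000e-01 3.86143e+02 3.03273e+02]
hiarm 452 [1.10000e-01 9.94000e-01 4.78081e+02 3.01881e+02]
bar 241 [ 9.96000e-01 -8.90000e-02  4.21249e+02  2.60884e+02]
block [[608.9, 226.8], [30.2, 106.7], 80.8]
```

Run:
```python
from h import *
go([.428,.258,.29],83); go([.428,.258,.185],83)
```

```text
shift [-0.1369, -0.2106, 0.0802] turn [0.0001, -0.0001, 0.0114] from [0.3807, 0.3466, 0.3221] yang 85.0 j [-50.0, 14.0, 3.0, 95.0, -1.0, 71.0, 38.0] t 1.15
shift [-0.1369, -0.2106, 0.3427] turn [0.0001, -0.0001, 0.0114] from [0.3807, 0.3466, 0.3221] yang 85.0 j [-50.0, 14.0, 3.0, 95.0, -1.0, 71.0, 38.0] t 1.15
```

{"fn": "drive_tool", "kwargs": {
  "rows": [
    [[-0.137,-0.21,0.08],[0,0,0.0114],1],
    [[-0.137,-0.21,0.08],[0,0,0.0114],1],
    [[-0.137,-0.21,0.08],[0,0,0.0114],1],
    [[-0.137,-0.21,0.08],[0,0,0.0114],1],
    [[-0.137,-0.21,0.15],[0,0,0.0114],1],
    [[-0.137,-0.21,0.22],[0,0,0.0114],1],
    [[-0.137,-0.21,0.28],[0,0,0.0114],1],
    [[-0.137,-0.21,0.342],[0,0,0.0114],1],
    [[-0.137,-0.21,0.342],[0,0,0.0114],1],
    [[-0.137,-0.21,0.342],[0,0,0.0114],1]
  ]
}}

```text
time: 1.98
position: [0.4269, 0.26, 0.1847]
tool_rot: [[-0.993, 0.118, -0.002], [0.118, 0.993, -0.001], [0.002, -0.001, -1.0]]
ft_force: [0.8, 0.3, 0.1]
grip_width: 0.0856
finger_force: 0.0
```

Run:
```python
from h import *
go([.428,.258,.184],83)
p,P=grab('wrist','w2.png');np.save('w2.npy',P)
```

```text
shift [-0.0034, -0.0047, 0.0017] turn [-0.0005, -0.0007, 0.0013] from [0.4269, 0.26, 0.1847] yang 83.2 j [-40.0, 20.0, 5.0, 110.0, -2.0, 50.0, 49.0] t 1.9833
```

View pics/w2.png

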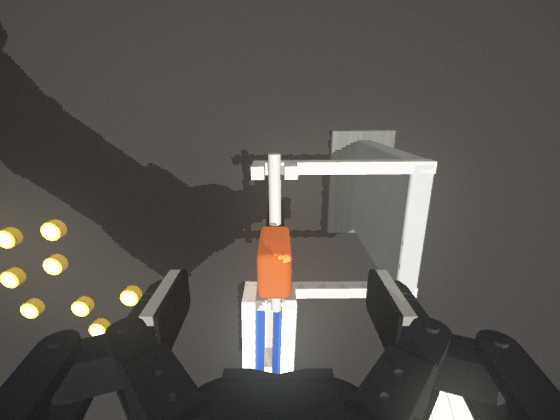

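The grip at (275,262) is centred between the pads, whose midpoint is about 277. Closing now.

{"fn": "drive_tool", "kwargs": {
  "rows": [
    [[-0.003,-0.004,0.002],[0,0,0],0],
    [[-0.003,-0.004,0.002],[0,0,0],0],
    [[-0.003,-0.004,0.002],[0,0,0],0],
    [[-0.003,-0.004,0.002],[0,0,0],0],
    [[-0.003,-0.004,0.002],[0,0,0],0],
    [[-0.003,-0.004,0.002],[0,0,0],0],
    [[-0.003,-0.004,0.002],[0,0,0],0],
    [[-0.003,-0.004,0.002],[0,0,0],0]
  ],
  "force": 80
}}

```text
time: 2.7
position: [0.4293, 0.2574, 0.1851]
tool_rot: [[-0.993, 0.12, 0.001], [0.12, 0.993, 0.001], [-0.001, 0.001, -1.0]]
ft_force: [-0.9, -0.2, 6.6]
grip_width: 0.0143
finger_force: 78.2
```

{"fn": "drive_tool", "kwargs": {
  "rows": [
    [[0,0,0],[0,0,0],0],
    [[0,0,-0.03],[0,0,0],0],
    [[0,0,-0.06],[0,0,0],0],
    [[0,0,-0.1],[0,0,0],0],
    [[0,0,-0.14],[0,0,0],0],
    [[0,0,-0.18],[0,0,0],0],
    [[0,0,-0.18],[0,0,0],0],
    [[0,0,-0.18],[0,0,0],0],
    [[0,0,-0.18],[0,0,0],0]
  ]
}}

```text
time: 3.45
position: [0.4285, 0.2568, 0.2556]
tool_rot: [[-0.993, 0.12, -0.001], [0.12, 0.993, -0.001], [0.001, -0.001, -1.0]]
ft_force: [1.0, -1.0, -1.8]
grip_width: 0.0142
finger_force: 78.3
```

Run:
```python
from h import *
p,P=grab('scene','s2.png')
p,P=grab('top');
for n in ('top','scene'):
    p,P=grab(n)
    h=cv2.cvtColor(p,cv2.COLOR_RGB2HSV)
    m=cv2.inRange(h,(16,60,90),(40,255,255));m=cv2.morphologyEx(m,cv2.MORPH_CLOSE,np.ones((5,5)))
    k,l,st,c=cv2.connectedComponentsWithStats(m)
    for i in range(1,k):
        if 25<st[i,4]<400:
            x=pix2(n,c[i],.009)
            if x[1]<.2: print(n,c[i].round(1),st[i,4],x.round(4))
cv2.imwrite('pics/s2c.png',cv2.resize(cv2.imread('pics/s2.png')[20:320,150:450],(600,600)))
go([.55,.0,.25],85)
```

```text
top [281.9 211.6] 245 [ 0.5773 -0.0083]
top [310.8 220.4] 88 [ 0.5542 -0.0803]
top [257.5 222.5] 84 [0.55   0.0532]
top [314.5 238.8] 91 [ 0.5077 -0.0885]
top [290.3 243.6] 90 [ 0.4963 -0.0283]
top [308.4 260.7] 92 [ 0.4539 -0.0721]
top [285.  262.1] 87 [ 0.4507 -0.0145]
scene [261.3 240.6] 231 [ 0.4746 -0.0224]
scene [239.  243.2] 108 [ 0.4543 -0.0721]
scene [305.1 248.9] 106 [0.5508 0.0531]
scene [243.6 260.7] 118 [ 0.5077 -0.0882]
scene [289.  266.9] 245 [ 0.5774 -0.0079]
scene [256.5 273.5] 95 [ 0.5556 -0.0808]
shift [-0.3783, -0.6011, 0.0143] turn [-0.0003, -0.0004, -0.0105] from [0.4286, 0.2569, 0.2556] yang 83.1 j [-41.0, 16.0, 6.0, 104.0, -2.0, 61.0, 49.0] t 3.65
```

View pics/s2c.png

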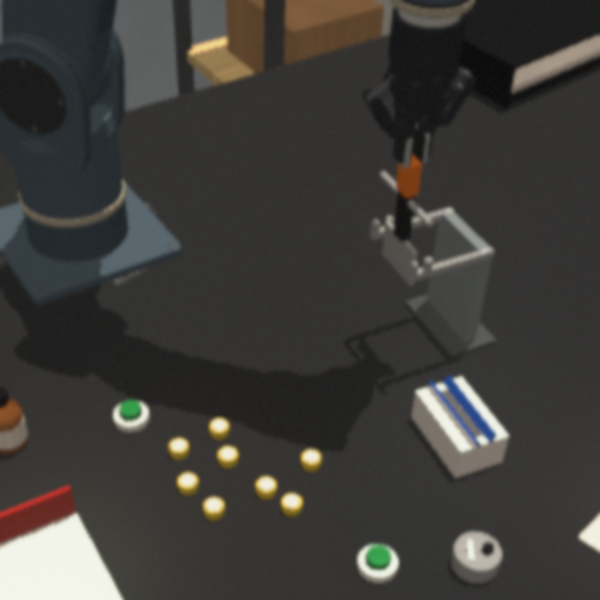

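The scraper is lifted clear of the hooks. Next I'll fit the bay and check the height of the hung bar.

Run:
```python
from h import *
for n in('top','scene'):
    p=np.load(n+'p.npy');P=np.load(n+'P.npy')
    h=cv2.cvtColor(p,cv2.COLOR_RGB2HSV)
    m=(cv2.inRange(h,(0,150,70),(6,255,255))>0)|(cv2.inRange(h,(174,150,70),(180,255,255))>0)
    q=P[m&(P[...,2]>.036)&(P[...,2]<.05)&(P[...,1]<-.15)];print(n,len(q),rect(q),np.median(q[:,2]))
    f=P[(h[...,1]<60)&(h[...,2]>190)&(abs(P[...,2])<.01)&(abs(P[...,0]-.57)<.12)&(abs(P[...,1]+.29)<.1)];print('floor',rect(f))
p,P=grab('scene')
z=P[80:140,320:400].reshape(-1,3);z=z[(z[:,2]>.2)&(z[:,2]<.26)&(abs(z[:,0]-.43)<.07)&(abs(z[:,1]-.257)<.03)]
e=z[abs(z[:,0]-.43)>.025];print('bar',len(e),np.percentile(e[:,2],[5,50,95]))
```

```text
top 563 [[573.0, -292.0], [146.2, 212.8], 87.9] 0.04400240475864947
floor [[575.0, -289.4], [140.3, 195.6], 88.2]
scene 777 [[573.8, -292.4], [144.6, 216.7], 87.9] 0.04376373924762211
floor [[561.4, -287.7], [139.4, 175.0], 87.9]
bar 69 [0.22896161 0.23305785 0.23624744]
```

Run:
```python
from h import *
go([.4286,.20,.30],88);go([.531,-.055,.20],88)
```

```text
shift [-0.0166, -0.1414, -0.1104] turn [-0.0003, -0.0003, -0.0272] from [0.4287, 0.2569, 0.2558] yang 83.1 j [-41.0, 16.0, 6.0, 104.0, -2.0, 61.0, 49.0] t 3.7
shift [-0.3475, -0.7433, 0.1398] turn [-0.0003, -0.0003, -0.0272] from [0.4287, 0.2569, 0.2558] yang 83.1 j [-41.0, 16.0, 6.0, 104.0, -2.0, 61.0, 49.0] t 3.7
```

{"fn": "drive_tool", "kwargs": {
  "rows": [
    [[0,-0.05,-0.11],[0,0,0],0],
    [[-0.017,-0.14,-0.11],[0,0,-0.01],0],
    [[-0.06,-0.23,-0.11],[0,0,-0.027],0],
    [[-0.11,-0.32,-0.07],[0,0,-0.027],0],
    [[-0.16,-0.41,-0.03],[0,0,-0.027],0],
    [[-0.21,-0.5,0.01],[0,0,-0.027],0],
    [[-0.26,-0.59,0.05],[0,0,-0.027],0],
    [[-0.31,-0.67,0.1],[0,0,-0.027],0],
    [[-0.347,-0.743,0.14],[0,0,-0.027],0],
    [[-0.347,-0.743,0.14],[0,0,-0.027],0]
  ]
}}

```text
time: 4.53
position: [0.531, -0.0619, 0.1975]
tool_rot: [[-0.999, 0.043, -0.003], [0.043, 0.999, -0.004], [0.003, -0.004, -1.0]]
ft_force: [-0.3, -0.3, -1.8]
grip_width: 0.0145
finger_force: 78.8
```

{"fn": "drive_tool", "kwargs": {
  "rows": [
    [[0,0,0],[0,0,0],0],
    [[0,0,0],[0,0,0],0],
    [[0,0,0],[0,0,0],0]
  ]
}}

```text
time: 4.78
position: [0.5311, -0.0532, 0.2007]
tool_rot: [[-0.999, 0.034, 0.0], [0.034, 0.999, 0.001], [-0.0, 0.001, -1.0]]
ft_force: [0.5, -0.3, -2.5]
grip_width: 0.0143
finger_force: 78.8
```

Run:
```python
from h import *
go([.531,-.055,.133],88);go([.535,-.305,.133],88)
p,P=grab('wrist','w3.png')
```

```text
shift [0.0001, -0.0047, 0.1692] turn [0.0002, 0.0, 0.0003] from [0.5311, -0.0532, 0.2007] yang 88.1 j [-9.0, 22.0, 14.0, 105.0, -6.0, 54.0, 95.0] t 4.7833
shift [-0.0311, -0.629, 0.1688] turn [0.0002, 0.0, 0.0003] from [0.5311, -0.0532, 0.2007] yang 88.1 j [-9.0, 22.0, 14.0, 105.0, -6.0, 54.0, 95.0] t 4.7833
```

View pics/w3.png

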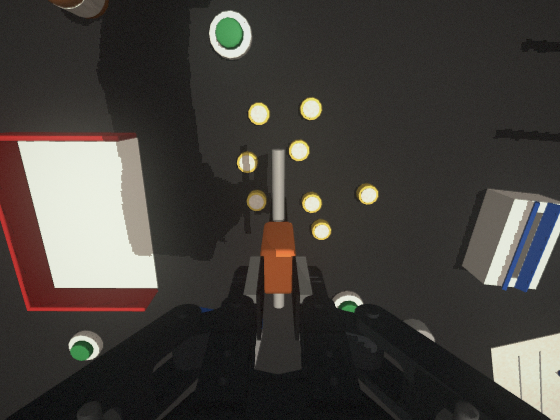

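The wrist view shows the grip held firmly and all 8 caps where expected, with C and E just left of the blade at (257,200) and (247,162). I'll sweep them into the bay.

{"fn": "drive_tool", "kwargs": {
  "rows": [
    [[0,-0.005,0.09],[0,0,0],0],
    [[0,-0.005,0.14],[0,0,0],0],
    [[0,-0.005,0.169],[0,0,0],0],
    [[0,-0.005,0.169],[0,0,0],0],
    [[0,-0.03,0.169],[0,0,0],0],
    [[0,-0.06,0.169],[0,0,0],0],
    [[0,-0.1,0.169],[0,0,0],0],
    [[0,-0.15,0.169],[0,0,0],0],
    [[-0.005,-0.2,0.169],[0,0,0],0],
    [[-0.01,-0.25,0.169],[0,0,0],0]
  ]
}}

```text
time: 5.67
position: [0.5318, -0.1569, 0.1342]
tool_rot: [[-0.999, 0.036, 0.002], [0.036, 0.999, -0.001], [-0.002, -0.001, -1.0]]
ft_force: [0.3, -0.4, -2.3]
grip_width: 0.0141
finger_force: 78.9
```

{"fn": "drive_tool", "kwargs": {
  "rows": [
    [[0,-0.05,0],[0,0,0],0],
    [[0,-0.1,0],[0,0,0],0],
    [[-0.005,-0.15,0],[0,0,0],0],
    [[-0.01,-0.2,0],[0,0,0],0],
    [[-0.01,-0.25,0],[0,0,0],0],
    [[-0.01,-0.3,0],[0,0,0],0],
    [[-0.01,-0.34,0],[0,0,0],0],
    [[-0.01,-0.365,0],[0,0,0],0],
    [[-0.01,-0.38,0],[0,0,0],0],
    [[-0.01,-0.38,0],[0,0,0],0]
  ]
}}

```text
time: 6.5
position: [0.5298, -0.3085, 0.1334]
tool_rot: [[-0.999, 0.037, 0.001], [0.037, 0.999, -0.001], [-0.001, -0.001, -1.0]]
ft_force: [-0.3, 1.3, -1.8]
grip_width: 0.0144
finger_force: 78.8
```

Run:
```python
from h import *
go([.54,-.29,.133],88);go([.573,.085,.20],88)
```

```text
shift [-0.0237, 0.0472, 0.0011] turn [-0.0003, 0.0002, -0.0008] from [0.5298, -0.3085, 0.1334] yang 87.9 j [18.0, 32.0, 12.0, 98.0, -8.0, 51.0, 122.0] t 6.5
shift [-0.0712, 0.987, -0.1673] turn [-0.0003, 0.0002, -0.0008] from [0.5298, -0.3085, 0.1334] yang 87.9 j [18.0, 32.0, 12.0, 98.0, -8.0, 51.0, 122.0] t 6.5
```

{"fn": "drive_tool", "kwargs": {
  "rows": [
    [[0,0.01,-0.09],[0,0,0],0],
    [[0,0.04,-0.167],[0,0,0],0],
    [[-0.03,0.14,-0.167],[0,0,0],0],
    [[-0.05,0.24,-0.167],[0,0,0],0],
    [[-0.071,0.34,-0.167],[0,0,0],0],
    [[-0.071,0.44,-0.167],[0,0,0],0],
    [[-0.071,0.54,-0.167],[0,0,0],0],
    [[-0.071,0.64,-0.167],[0,0,0],0],
    [[-0.071,0.74,-0.167],[0,0,0],0],
    [[-0.071,0.84,-0.167],[0,0,0],0]
  ]
}}

```text
time: 7.33
position: [0.5698, 0.0313, 0.2001]
tool_rot: [[-0.999, 0.034, 0.0], [0.034, 0.999, 0.001], [-0.0, 0.001, -1.0]]
ft_force: [1.9, -0.4, -1.9]
grip_width: 0.0142
finger_force: 78.9
```

{"fn": "drive_tool", "kwargs": {
  "rows": [
    [[0,0.1,0],[0,0,0],0],
    [[0,0.147,0],[0,0,0],0],
    [[0,0.147,0],[0,0,0],0],
    [[0,0.147,0],[0,0,0],0]
  ]
}}

```text
time: 7.67
position: [0.5719, 0.0894, 0.1997]
tool_rot: [[-1.0, 0.031, -0.0], [0.031, 1.0, 0.0], [0.0, 0.0, -1.0]]
ft_force: [0.5, -1.1, -1.7]
grip_width: 0.0144
finger_force: 78.9
```

```bash
cat >> h.py <<'E'
def findcaps(n):
    p,P=grab(n); h=cv2.cvtColor(p,cv2.COLOR_RGB2HSV)
    m=cv2.inRange(h,(18,75,90),(38,255,255));k,l,st,c=cv2.connectedComponentsWithStats(m)
    for i in range(1,k):
        if 12<st[i,4]<400:
            q=P[l==i]; x=pix2(n,(st[i,0]+st[i,2]/2-.5,st[i,1]+st[i,3]/2-.5),.008)
            if x[1]<.2 and x[0]>.35:
                b=x-np.array([.5734,-.2892]);a=np.radians(87.9);by=b@[np.cos(a),np.sin(a)];bx=b@[np.sin(a),-np.cos(a)]
                print(n,c[i].round(0),st[i,2:5],x.round(3),'bay',np.round([bx,by],3) if by<.09 else '')
E
python3 - <<'E'
from h import *
go([.573,.085,.133],88)
findcaps('top');findcaps('scene')
E
```

```text
shift [-0.0031, -0.011, 0.1668] turn [0.0002, -0.0001, 0.0013] from [0.5719, 0.0894, 0.1997] yang 88.2 j [-21.0, 26.0, 11.0, 98.0, -6.0, 57.0, 80.0] t 7.6667
top [279. 205.] [10 11 56] [ 0.594 -0.002] bay 
top [284. 219.] [11 11 62] [ 0.558 -0.013] bay 
top [260. 222.] [ 8 11 41] [0.551 0.048] bay 
top [290. 244.] [11 12 62] [ 0.497 -0.028] bay 
top [285. 262.] [13 13 71] [ 0.451 -0.015] bay 
top [309. 261.] [11 11 59] [ 0.453 -0.074] bay 
scene [259. 234.] [11 12 74] [ 0.451 -0.015] bay 
scene [239. 244.] [10 11 61] [ 0.455 -0.074] bay 
scene [264. 248.] [11 12 78] [ 0.496 -0.027] bay 
scene [305. 250.] [11 11 70] [0.55  0.053] bay 
scene [283. 264.] [11 11 68] [ 0.56  -0.013] bay 
scene [295. 273.] [10 12 65] [ 0.596 -0.002] bay 
scene [147. 306.] [11 11 56] [ 0.507 -0.325] bay [-0.065 -0.038]
scene [153. 321.] [12 12 60] [ 0.549 -0.326] bay [-0.023 -0.038]
```

C and E are in the bay. Sweep 2 takes D, B and A.

{"fn": "drive_tool", "kwargs": {
  "rows": [
    [[-0.003,-0.011,0.09],[0,0,0],0],
    [[-0.003,-0.011,0.14],[0,0,0],0],
    [[-0.003,-0.011,0.167],[0,0,0],0],
    [[-0.003,-0.011,0.167],[0,0,0],0],
    [[-0.003,-0.04,0.167],[0,0,0],0],
    [[-0.003,-0.08,0.167],[0,0,0],0],
    [[-0.003,-0.12,0.167],[0,0,0],0],
    [[-0.003,-0.16,0.167],[0,0,0],0],
    [[-0.003,-0.2,0.167],[0,0,0],0],
    [[-0.003,-0.24,0.167],[0,0,0],0]
  ]
}}

```text
time: 8.6
position: [0.5706, -0.0115, 0.1339]
tool_rot: [[-0.999, 0.037, 0.001], [0.037, 0.999, -0.0], [-0.001, -0.0, -1.0]]
ft_force: [0.4, -0.5, -1.4]
grip_width: 0.0143
finger_force: 78.9
```

{"fn": "drive_tool", "kwargs": {
  "rows": [
    [[0,-0.04,0],[0,0,0],0],
    [[0,-0.08,0],[0,0,0],0],
    [[0,-0.12,0],[0,0,0],0],
    [[0,-0.16,0],[0,0,0],0],
    [[0,-0.2,0],[0,0,0],0],
    [[0,-0.24,0],[0,0,0],0],
    [[0,-0.28,0],[0,0,0],0],
    [[0,-0.32,0],[0,0,0],0],
    [[0,-0.36,0],[0,0,0],0],
    [[0,-0.4,0],[0,0,0],0]
  ]
}}

```text
time: 9.43
position: [0.5644, -0.1715, 0.1339]
tool_rot: [[-0.999, 0.037, 0.001], [0.037, 0.999, -0.001], [-0.001, -0.001, -1.0]]
ft_force: [0.0, 0.6, -1.4]
grip_width: 0.0145
finger_force: 78.9
```

{"fn": "drive_tool", "kwargs": {
  "rows": [
    [[0,-0.04,0],[0,0,0],0],
    [[0,-0.08,0],[0,0,0],0],
    [[0,-0.12,0],[0,0,0],0],
    [[0,-0.16,0],[0,0,0],0],
    [[0,-0.19,0],[0,0,0],0],
    [[0,-0.21,0],[0,0,0],0],
    [[0,-0.22,0],[0,0,0],0],
    [[0,-0.22,0],[0,0,0],0]
  ]
}}

```text
time: 10.1
position: [0.5613, -0.2581, 0.1331]
tool_rot: [[-0.999, 0.037, 0.0], [0.037, 0.999, -0.0], [-0.0, -0.0, -1.0]]
ft_force: [-0.3, -1.2, -1.7]
grip_width: 0.014
finger_force: 78.9
```

Run:
```python
from h import *
go([.573,-.25,.20],88)
findcaps('scene')
go([.450,.014,.2],68);go([.450,.014,.133],68)
```

```text
shift [-0.0285, 0.0213, -0.1672] turn [-0.0001, 0.0, -0.0006] from [0.5613, -0.2581, 0.1331] yang 87.9 j [14.0, 32.0, 10.0, 97.0, -7.0, 51.0, 115.0] t 10.1
scene [259. 234.] [11 12 76] [ 0.451 -0.015] bay 
scene [239. 244.] [11 12 76] [ 0.454 -0.072] bay 
scene [263. 248.] [12 12 80] [ 0.495 -0.028] bay 
scene [147. 306.] [12 12 81] [ 0.507 -0.323] bay [-0.065 -0.037]
scene [179. 314.] [ 20  28 217] [ 0.563 -0.274] bay [-0.011  0.015]
scene [153. 320.] [13 13 84] [ 0.548 -0.325] bay [-0.024 -0.036]
shift [0.303, 0.6672, -0.1674] turn [0.0001, 0.0, 0.1108] from [0.5616, -0.257, 0.133] yang 87.9 j [14.0, 32.0, 10.0, 97.0, -7.0, 51.0, 115.0] t 10.15
shift [0.303, 0.6672, 0.0001] turn [0.0001, 0.0, 0.1108] from [0.5616, -0.257, 0.133] yang 87.9 j [14.0, 32.0, 10.0, 97.0, -7.0, 51.0, 115.0] t 10.15
```

Run:
```python
from h import *
go([.450,.014,.2],112.3)
```

```text
shift [0.303, 0.6672, -0.1674] turn [0.0, 0.0001, -0.1353] from [0.5616, -0.257, 0.133] yang 87.9 j [14.0, 32.0, 10.0, 97.0, -7.0, 51.0, 115.0] t 10.15
```

{"fn": "drive_tool", "kwargs": {
  "rows": [
    [[0,0.01,-0.09],[0,0,0],0],
    [[0,0.04,-0.167],[0,0,0],0],
    [[0.05,0.14,-0.167],[0,0,-0.02],0],
    [[0.1,0.23,-0.167],[0,0,-0.04],0],
    [[0.15,0.32,-0.167],[0,0,-0.06],0],
    [[0.2,0.41,-0.167],[0,0,-0.08],0],
    [[0.25,0.5,-0.167],[0,0,-0.1],0],
    [[0.303,0.59,-0.167],[0,0,-0.12],0],
    [[0.303,0.667,-0.167],[0,0,-0.135],0],
    [[0.303,0.667,-0.167],[0,0,-0.135],0]
  ]
}}

```text
time: 10.98
position: [0.4489, 0.0215, 0.2002]
tool_rot: [[-0.921, -0.391, 0.001], [-0.391, 0.921, 0.003], [-0.002, 0.003, -1.0]]
ft_force: [0.8, 0.3, -0.7]
grip_width: 0.0143
finger_force: 78.9
```

{"fn": "drive_tool", "kwargs": {
  "rows": [
    [[0,0,0],[0,0,0],0],
    [[0,0,0],[0,0,0],0]
  ]
}}

```text
time: 11.15
position: [0.4499, 0.0142, 0.1998]
tool_rot: [[-0.925, -0.38, 0.0], [-0.38, 0.925, -0.0], [-0.0, -0.0, -1.0]]
ft_force: [0.0, -0.5, -1.3]
grip_width: 0.0142
finger_force: 78.9
```

Run:
```python
from h import *
findcaps('scene')
go([.450,.014,.133],112.3);go([.450+.2*.38,.014-.2*.925,.133],112.3)
```

```text
scene [259. 234.] [11 11 67] [ 0.452 -0.016] bay 
scene [239. 244.] [10 11 61] [ 0.455 -0.074] bay 
scene [264. 248.] [11 12 75] [ 0.496 -0.027] bay 
scene [140. 299.] [12 12 69] [ 0.484 -0.331] bay [-0.088 -0.045]
scene [179. 315.] [ 20  27 157] [ 0.564 -0.274] bay [-0.01   0.015]
scene [153. 321.] [12 12 60] [ 0.549 -0.326] bay [-0.023 -0.038]
shift [-0.0004, 0.0012, 0.1669] turn [-0.0001, 0.0, -0.0004] from [0.45, 0.0135, 0.1998] yang 112.2 j [-9.0, 14.0, 1.0, 115.0, -0.0, 50.0, 105.0] t 11.2
shift [-0.0013, -0.4988, 0.1671] turn [-0.0001, 0.0, -0.0004] from [0.45, 0.0135, 0.1998] yang 112.2 j [-9.0, 14.0, 1.0, 115.0, -0.0, 50.0, 105.0] t 11.2
```

Sweep 3 is oblique and takes H, F and G.

{"fn": "drive_tool", "kwargs": {
  "rows": [
    [[0,0,0.09],[0,0,0],0],
    [[0,0,0.14],[0,0,0],0],
    [[0,0,0.167],[0,0,0],0],
    [[0,0,0.167],[0,0,0],0],
    [[0,-0.03,0.167],[0,0,0],0],
    [[0,-0.06,0.167],[0,0,0],0],
    [[0,-0.1,0.167],[0,0,0],0],
    [[0,-0.14,0.167],[0,0,0],0],
    [[0,-0.18,0.167],[0,0,0],0],
    [[0,-0.22,0.167],[0,0,0],0]
  ]
}}

```text
time: 12.03
position: [0.4835, -0.0694, 0.1328]
tool_rot: [[-0.926, -0.377, -0.0], [-0.377, 0.926, -0.0], [0.0, -0.0, -1.0]]
ft_force: [0.0, 0.4, -1.3]
grip_width: 0.0139
finger_force: 79.0
```

{"fn": "drive_tool", "kwargs": {
  "rows": [
    [[0,-0.04,0],[0,0,0],0],
    [[0,-0.08,0],[0,0,0],0],
    [[0,-0.12,0],[0,0,0],0],
    [[0,-0.16,0],[0,0,0],0],
    [[0,-0.2,0],[0,0,0],0],
    [[0,-0.24,0],[0,0,0],0],
    [[0,-0.28,0],[0,0,0],0],
    [[0,-0.32,0],[0,0,0],0],
    [[0,-0.35,0],[0,0,0],0],
    [[0,-0.37,0],[0,0,0],0]
  ]
}}

```text
time: 12.87
position: [0.5393, -0.2069, 0.1327]
tool_rot: [[-0.926, -0.376, -0.0], [-0.376, 0.926, -0.001], [0.001, -0.001, -1.0]]
ft_force: [0.6, 0.9, -0.8]
grip_width: 0.0143
finger_force: 79.0
```

Run:
```python
from h import *
findcaps('scene')
go([.557,-.25,.133],112.3)
```

```text
scene [193. 293.] [ 19  17 129] [ 0.527 -0.226] bay [-0.049  0.061]
scene [140. 300.] [12 11 74] [ 0.485 -0.331] bay [-0.086 -0.045]
scene [208. 303.] [12 13 91] [ 0.571 -0.21 ] bay [-0.006  0.079]
scene [179. 315.] [ 20  27 211] [ 0.564 -0.274] bay [-0.01   0.015]
scene [153. 320.] [13 13 84] [ 0.548 -0.325] bay [-0.024 -0.036]
shift [-0.0004, -0.1141, -0.0005] turn [-0.0004, -0.0001, -0.0012] from [0.5397, -0.2078, 0.1327] yang 112.1 j [15.0, 29.0, 2.0, 103.0, -1.0, 48.0, 130.0] t 12.9167
```

{"fn": "drive_tool", "kwargs": {
  "rows": [
    [[0,-0.03,0],[0,0,0],0],
    [[0,-0.06,0],[0,0,0],0],
    [[0,-0.09,0],[0,0,0],0],
    [[0,-0.11,0],[0,0,0],0],
    [[0,-0.12,0],[0,0,0],0],
    [[0,-0.12,0],[0,0,0],0],
    [[0,-0.1,-0.1],[0,0,0],0],
    [[0,-0.08,-0.167],[0,0,0],0],
    [[0,0.1,-0.2],[0,0,0.02],0],
    [[0,0.2,-0.2],[0,0,0.04],0]
  ]
}}

```text
time: 13.75
position: [0.521, -0.1584, 0.2125]
tool_rot: [[-0.967, -0.254, 0.004], [-0.254, 0.967, -0.001], [-0.004, -0.002, -1.0]]
ft_force: [0.4, 1.7, -1.9]
grip_width: 0.0141
finger_force: 78.9
```

{"fn": "drive_tool", "kwargs": {
  "rows": [
    [[0,0.1,0],[0,0,0.03],0],
    [[0,0.2,0],[0,0,0.05],0],
    [[0,0.3,0],[0,0,0.07],0],
    [[0,0.4,0],[0,0,0.09],0],
    [[0,0.4,0],[0,0,0.1],0],
    [[0,0.4,0],[0,0,0.1],0]
  ]
}}

```text
time: 14.25
position: [0.4779, 0.0001, 0.2108]
tool_rot: [[-0.999, 0.047, 0.0], [0.047, 0.999, 0.001], [-0.0, 0.001, -1.0]]
ft_force: [-0.0, -0.6, -2.6]
grip_width: 0.0139
finger_force: 79.0
```

Run:
```python
from h import *
findcaps('scene');findcaps('top')
p,P=grab('scene');p2,_=grab('top','top2.png')
cv2.imwrite('pics/c4.png',np.hstack([cv2.resize(p[240:400,90:270,::-1],(450,400),interpolation=cv2.INTER_CUBIC),cv2.resize(p2[150:280,340:450,::-1],(338,400),interpolation=cv2.INTER_CUBIC)]))
go([.6,.22,.25],82)
```

```text
scene [140. 299.] [12 12 70] [ 0.484 -0.331] bay [-0.088 -0.045]
scene [178. 315.] [ 38  31 338] [ 0.563 -0.271] bay [-0.011  0.017]
scene [153. 321.] [12 12 60] [ 0.549 -0.326] bay [-0.023 -0.038]
top [390. 217.] [15 24 72] [ 0.563 -0.28 ] bay [-0.011  0.009]
top [406. 224.] [ 7  6 14] [ 0.545 -0.321] bay [-0.028 -0.033]
shift [-0.2737, 0.5756, -0.0987] turn [-0.0001, 0.0001, 0.0279] from [0.4787, -0.0043, 0.2106] yang 87.0 j [-10.0, 16.0, 6.0, 111.0, -2.0, 53.0, 84.0] t 14.45
```

View pics/c4.png

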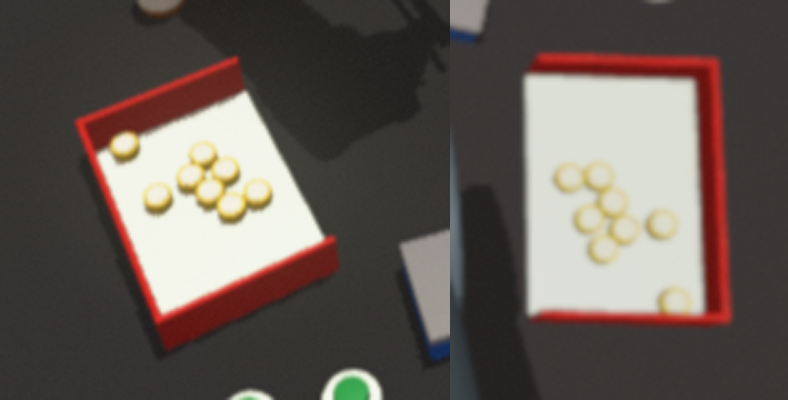

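All 8 caps lie well inside the bay: the right crop shows a cluster of 6, one at (662,222) and one at (675,300). Next I'll refine the block pose from close by.

{"fn": "drive_tool", "kwargs": {
  "rows": [
    [[-0.05,0.05,-0.1],[0,0,0.015],0],
    [[-0.1,0.12,-0.12],[0,0,0.028],0],
    [[-0.17,0.2,-0.12],[0,0,0.028],0],
    [[-0.22,0.28,-0.12],[0,0,0.028],0],
    [[-0.22,0.28,-0.12],[0,0,0.028],0],
    [[-0.22,0.28,-0.12],[0,0,0.028],0],
    [[-0.22,0.28,-0.12],[0,0,0.028],0]
  ]
}}

```text
time: 15.03
position: [0.5723, 0.1026, 0.2579]
tool_rot: [[-0.99, 0.14, -0.001], [0.14, 0.99, -0.001], [0.001, -0.001, -1.0]]
ft_force: [-0.0, -0.4, -2.5]
grip_width: 0.0142
finger_force: 79.0
```

Run:
```python
from h import *
p,P=grab('wrist','w5.png');
hsv=cv2.cvtColor(p,cv2.COLOR_RGB2HSV)
q=P[(P[...,2]>.045)&(P[...,2]<.062)&(abs(P[...,0]-.608)<.09)&(abs(P[...,1]-.225)<.08)];print('wrist block',len(q),rect(q))
b=P[(cv2.inRange(hsv,(100,120,40),(130,255,255))>0)&(P[...,2]>.03)&(abs(P[...,0]-.608)<.09)&(abs(P[...,1]-.225)<.08)];print('blue',len(b),rect(b),np.percentile(b[:,2],[5,50,95]))
for n in('top','scene'):
    p=np.load(n+'p.npy');P=np.load(n+'P.npy');hsv=cv2.cvtColor(p,cv2.COLOR_RGB2HSV)
    q=P[(P[...,2]>.04)&(P[...,2]<.062)&(abs(P[...,0]-.608)<.09)&(abs(P[...,1]-.225)<.08)];print(n,len(q),rect(q))
go([.608,.225,.25],82)
```

```text
wrist block 3596 [[609.1, 226.7], [64.8, 106.2], 81.6]
blue 1229 [[609.2, 226.9], [29.9, 106.0], 81.6] [0.04782036 0.05376646 0.05660549]
top 1028 [[608.1, 225.5], [66.0, 107.1], 82.0]
scene 921 [[608.2, 225.1], [67.1, 110.9], 82.5]
shift [-0.0457, 0.3169, 0.02] turn [-0.0004, -0.0002, -0.0006] from [0.5721, 0.1021, 0.2582] yang 81.9 j [-18.0, 23.0, 5.0, 93.0, -2.0, 65.0, 69.0] t 15.0833
```

View pics/w5.png

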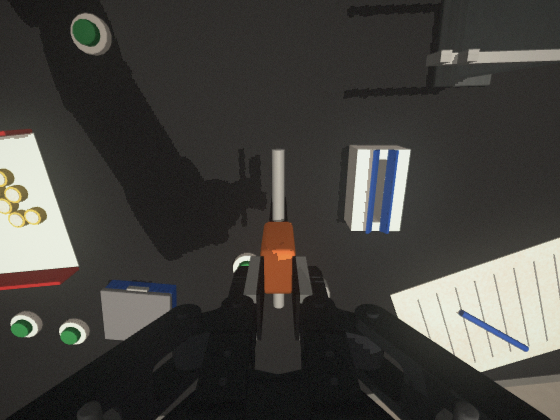

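{"fn": "drive_tool", "kwargs": {
  "rows": [
    [[-0.01,0.07,0.02],[0,0,0],0],
    [[-0.02,0.15,0.02],[0,0,0],0],
    [[-0.035,0.24,0.03],[0,0,0],0],
    [[-0.047,0.319,0.05],[0,0,0],0],
    [[-0.047,0.319,0.08],[0,0,0],0],
    [[-0.047,0.319,0.1],[0,0,0],0],
    [[-0.047,0.319,0.1],[0,0,0],0],
    [[-0.047,0.319,0.1],[0,0,0],0],
    [[-0.047,0.319,0.1],[0,0,0],0]
  ]
}}

```text
time: 15.83
position: [0.6091, 0.2259, 0.2195]
tool_rot: [[-0.99, 0.141, 0.001], [0.141, 0.99, -0.0], [-0.001, -0.0, -1.0]]
ft_force: [-0.7, -0.5, -0.4]
grip_width: 0.0146
finger_force: 79.0
```

Run:
```python
from h import *
s=state();p,P=grab('wrist')
T=(P-s['position'])@np.array(s['tool_rot'])
q=T[(abs(T[...,1])<.03)&(T[...,0]>.02)&(T[...,2]>.005)&(T[...,2]<.04)];print('bar tool xmax',np.percentile(q[:,0],[50,99.5]),'y',np.median(q[:,1]),'z',np.percentile(q[:,2],[5,50,95]),len(q), cv2.fitLine(q.astype(np.float32),cv2.DIST_HUBER,0,.01,.01).ravel())
go([.6088,.226,.195],81.8);go([.6088,.226,.143],81.8)
p,P=grab('scene','s6.png');cv2.imwrite('pics/s6c.png',cv2.resize(p[60:300,250:490,::-1],(600,600),interpolation=cv2.INTER_CUBIC))
```

```text
bar tool xmax [0.04003237 0.05691451] y 0.0005704067558156349 z [0.02058691 0.02195099 0.02421852] 737 [9.9988616e-01 1.1368538e-02 9.9254185e-03 3.9516207e-02 4.1848750e-04
 2.2146983e-02]
shift [0.0007, -0.0011, 0.0617] turn [0.0001, 0.0004, 0.0006] from [0.6091, 0.2264, 0.2197] yang 81.9 j [-27.0, 30.0, 4.0, 86.0, -2.0, 64.0, 59.0] t 15.8833
shift [0.0009, -0.0012, 0.1917] turn [0.0001, 0.0004, 0.0006] from [0.6091, 0.2264, 0.2197] yang 81.9 j [-27.0, 30.0, 4.0, 86.0, -2.0, 64.0, 59.0] t 15.8833
```

View pics/s6c.png

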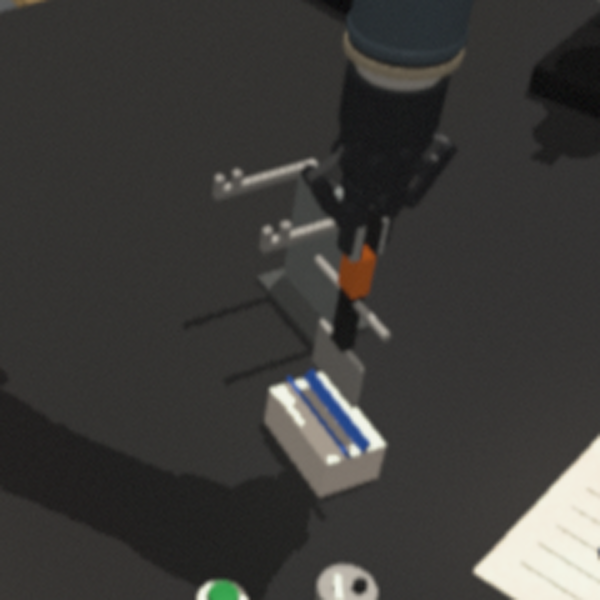

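The blade is held upright and centred over the slot. Lowering slowly.

{"fn": "drive_tool", "kwargs": {
  "rows": [
    [[0.001,-0.001,0.03],[0,0,0],0],
    [[0.001,-0.001,0.05],[0,0,0],0],
    [[0.001,-0.001,0.07],[0,0,0],0],
    [[0.001,-0.001,0.09],[0,0,0],0],
    [[0.001,-0.001,0.11],[0,0,0],0],
    [[0.001,-0.001,0.13],[0,0,0],0],
    [[0.001,-0.001,0.15],[0,0,0],0],
    [[0.001,-0.001,0.165],[0,0,0],0],
    [[0.001,-0.001,0.18],[0,0,0],0],
    [[0.001,-0.001,0.18],[0,0,0],0]
  ]
}}

```text
time: 16.77
position: [0.6075, 0.2273, 0.145]
tool_rot: [[-0.99, 0.139, -0.002], [0.139, 0.99, -0.001], [0.002, -0.001, -1.0]]
ft_force: [-0.1, -0.2, -1.8]
grip_width: 0.0141
finger_force: 79.0
```

{"fn": "drive_tool", "kwargs": {
  "rows": [
    [[0,0,0.004],[0,0,0],0],
    [[0,0,0.008],[0,0,0],0],
    [[0,0,0.01],[0,0,0],0],
    [[0,0,0.01],[0,0,0],0]
  ]
}}

```text
time: 17.1
position: [0.6082, 0.2276, 0.1426]
tool_rot: [[-0.99, 0.139, 0.0], [0.139, 0.99, 0.0], [-0.0, 0.0, -1.0]]
ft_force: [-0.0, 1.0, -2.3]
grip_width: 0.0142
finger_force: 79.0
```

{"fn": "drive_tool", "kwargs": {
  "rows": [
    [[0,0,0.002],[0,0,0],0.2],
    [[0,0,0.002],[0,0,0],0.4],
    [[0,0,0.002],[0,0,0],0.6],
    [[0,0,0.002],[0,0,0],0.6],
    [[0,0,0],[0,0,0],0.6],
    [[0,0,-0.06],[0,0,0],0.6],
    [[0,0,-0.15],[0,0,0],0.6],
    [[0,0,-0.25],[0,0,0],0.6],
    [[0,0,-0.25],[0,0,0],0.6],
    [[0,0,-0.25],[0,0,0],0.6]
  ]
}}

```text
time: 17.93
position: [0.6095, 0.228, 0.2455]
tool_rot: [[-0.99, 0.139, 0.005], [0.139, 0.99, 0.002], [-0.005, 0.003, -1.0]]
ft_force: [-0.2, 0.7, -0.4]
grip_width: 0.0512
finger_force: 0.0
```

Run:
```python
from h import *
go([.6088,.13,.25],81.8)
p,P=grab('wrist','w7.png')
o=P[(P[...,2]>.14)&(P[...,2]<.19)&(abs(P[...,0]-.608)<.05)&(abs(P[...,1]-.226)<.05)];t=o[o[:,2]>np.nanmax(o[:,2])-.006];print('grip top',len(t),rect(t),np.median(t,0))
b=P[(P[...,2]>.11)&(P[...,2]<.13)&(abs(P[...,0]-.608)<.08)&(abs(P[...,1]-.226)<.05)];b=b[abs(b[:,0]-.608)>.02];print('bar',np.percentile(b[:,2],[50,95]),rect(b))
p,P=grab('scene','s7.png')
o=P[(P[...,2]>.14)&(P[...,2]<.19)&(abs(P[...,0]-.608)<.05)&(abs(P[...,1]-.226)<.05)];print(len(o),np.percentile(o[:,2],[50,97]))
for n in('top','scene'): findcaps(n)
```

```text
shift [-0.0323, -0.2428, -0.0119] turn [0.0009, 0.0015, 0.0012] from [0.6095, 0.228, 0.2455] yang 82.0 j [-27.0, 29.0, 4.0, 83.0, -2.0, 67.0, 59.0] t 17.9333
grip top 640 [[607.9, 229.6], [17.7, 26.7], 81.5] [0.6064962  0.2296782  0.16997427]
bar [0.12048033 0.12199375] [[607.9, 229.4], [7.7, 111.8], 82.3]
188 [0.16110924 0.1717709 ]
top [390. 217.] [15 24 66] [ 0.563 -0.28 ] bay [-0.011  0.009]
scene [140. 299.] [12 12 69] [ 0.484 -0.331] bay [-0.088 -0.045]
scene [178. 315.] [ 38  31 337] [ 0.563 -0.271] bay [-0.011  0.017]
scene [153. 321.] [12 12 60] [ 0.549 -0.326] bay [-0.023 -0.038]
```

View pics/w7.png

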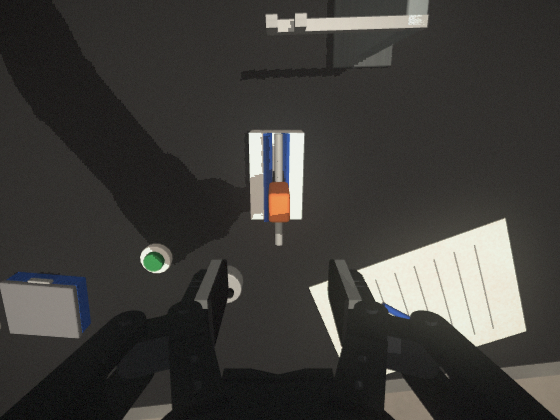

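The scraper stands home: its grip top is at z = 0.170 = 0.012 + 0.158. It has been released. I'll now move to the button on the left at (155,260), fingers shut.

Run:
```python
from h import *
for n in('top','scene'):
    p=np.load(n+'p.npy');h=cv2.cvtColor(p,cv2.COLOR_RGB2HSV);m=cv2.inRange(h,(45,80,50),(90,255,255));k,l,st,c=cv2.connectedComponentsWithStats(m)
    for i in range(1,k):
        x=pix2(n,c[i],.021)
        if st[i,4]>25 and abs(x[0]-.71)<.03 and abs(x[1]-.033)<.03: print(n,x)
go([.711,.033,.245],70);go([.711,.033,.08],70)
```

```text
top [0.70864527 0.03437609]
scene [0.7121804  0.03334381]
shift [-0.3238, -0.4452, -0.0095] turn [-0.0004, -0.0006, 0.0668] from [0.6074, 0.2273, 0.2412] yang 82.0 j [-27.0, 29.0, 4.0, 84.0, -2.0, 67.0, 59.0] t 18.1333
shift [-0.3246, -0.4447, 0.403] turn [-0.0004, -0.0006, 0.0668] from [0.6074, 0.2273, 0.2412] yang 82.0 j [-27.0, 29.0, 4.0, 84.0, -2.0, 67.0, 59.0] t 18.1333
```

{"fn": "drive_tool", "kwargs": {
  "rows": [
    [[0,0,-0.05],[0,0,0],0.6],
    [[-0.06,-0.08,-0.05],[0,0,0],0.3],
    [[-0.12,-0.16,-0.05],[0,0,0],0],
    [[-0.18,-0.24,-0.05],[0,0,0],0],
    [[-0.24,-0.32,-0.02],[0,0,0],0],
    [[-0.3,-0.4,0.05],[0,0,0],0],
    [[-0.324,-0.445,0.13],[0,0,0],0],
    [[-0.324,-0.445,0.22],[0,0,0],0],
    [[-0.324,-0.445,0.28],[0,0,0],0],
    [[-0.324,-0.445,0.28],[0,0,0],0]
  ]
}}

```text
time: 18.97
position: [0.7075, 0.0324, 0.1228]
tool_rot: [[-0.99, 0.14, -0.012], [0.14, 0.99, -0.001], [0.012, -0.003, -1.0]]
ft_force: [-1.7, 0.5, -0.8]
grip_width: -0.0003
finger_force: 0.0
```

Run:
```python
from h import *
p,P=grab('wrist','w8.png');h=cv2.cvtColor(p,cv2.COLOR_RGB2HSV);m=cv2.inRange(h,(45,80,40),(90,255,255))>0
q=P[m&(abs(P[...,0]-.71)<.04)&(abs(P[...,1]-.033)<.04)];print(len(q),np.median(q,0) if len(q) else '',rect(q) if len(q) else '')
go([.7105,.0335,.045],82);go([.7105,.0335,.026],82)
```

```text
675 [0.70983211 0.03616978 0.02206974] [[710.5, 36.1], [25.6, 25.7], 81.8]
shift [-0.0044, 0.0015, 0.2041] turn [-0.0005, -0.0024, 0.0001] from [0.7093, 0.0332, 0.1266] yang 82.0 j [-9.0, 40.0, 5.0, 82.0, -3.0, 59.0, 78.0] t 19.0167
shift [-0.0047, 0.0015, 0.2516] turn [-0.0005, -0.0024, 0.0001] from [0.7093, 0.0332, 0.1266] yang 82.0 j [-9.0, 40.0, 5.0, 82.0, -3.0, 59.0, 78.0] t 19.0167
```

View pics/w8.png

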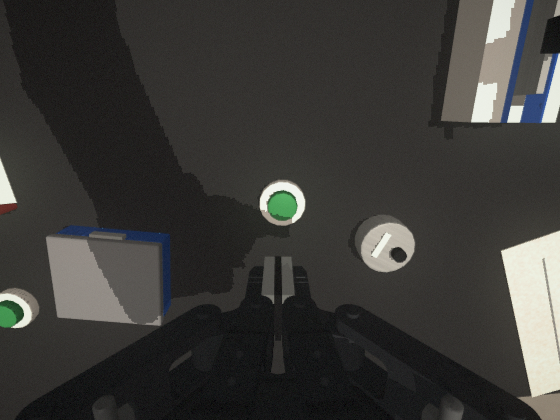

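The chosen button is at (282,205) in line with the shut fingers, with the counter clear at (385,243). Pressing.

{"fn": "drive_tool", "kwargs": {
  "rows": [
    [[-0.005,0.005,0.08],[0,0,0],0],
    [[-0.005,0.005,0.16],[0,0,0],0],
    [[-0.005,0.005,0.2],[0,0,0],0],
    [[-0.005,0.005,0.22],[0,0,0],0],
    [[-0.005,0.005,0.23],[0,0,0],0],
    [[-0.005,0.005,0.24],[0,0,0],0],
    [[-0.005,0.005,0.247],[0,0,0],0],
    [[-0.005,0.005,0.25],[0,0,0],0],
    [[-0.005,0.005,0.25],[0,0,0],0],
    [[-0.005,0.005,0.25],[0,0,0],0]
  ]
}}

```text
time: 19.85
position: [0.7145, 0.035, 0.0313]
tool_rot: [[-0.99, 0.139, 0.001], [0.139, 0.99, 0.0], [-0.001, 0.0, -1.0]]
ft_force: [0.3, 0.2, -0.4]
grip_width: 0.0001
finger_force: 0.0
```

{"fn": "drive_tool", "kwargs": {
  "rows": [
    [[0.008,0,0.005],[0,0,0],0],
    [[0.008,0,0.01],[0,0,0],0],
    [[0.008,0,0.013],[0,0,0],0],
    [[0.008,0,0.013],[0,0,0],0]
  ]
}}

```text
time: 20.18
position: [0.7106, 0.0355, 0.025]
tool_rot: [[-0.99, 0.139, -0.001], [0.139, 0.99, -0.0], [0.001, -0.0, -1.0]]
ft_force: [-0.3, -0.1, 0.2]
grip_width: 0.0
finger_force: 0.0
```

{"fn": "drive_tool", "kwargs": {
  "rows": [
    [[0,0,0.004],[0,0,0],0],
    [[0,0,0.008],[0,0,0],0],
    [[0,0,0.008],[0,0,0],0]
  ]
}}

```text
time: 20.43
position: [0.7106, 0.0354, 0.0217]
tool_rot: [[-0.99, 0.139, -0.001], [0.139, 0.99, -0.0], [0.001, -0.0, -1.0]]
ft_force: [0.6, 0.8, -0.1]
grip_width: -0.0001
finger_force: 0.0
```

Run:
```python
from h import *
s=state();print(s['position'],s['ft_force'],s['joint_torque'].round(1))
p,P=grab('scene');p2,_=grab('wrist')
cv2.imwrite('pics/s9.png',np.hstack([cv2.resize(p[240:340,290:390,::-1],(400,400),interpolation=cv2.INTER_CUBIC),cv2.resize(p2[150:350,180:380,::-1],(400,400))]))
```

```text
[0.71064965 0.0354222  0.02167933] [ 0.634976    0.78400346 -0.10391281] [  0.  -87.1   4.  -23.3   0.   -0.1   0. ]
```

View pics/s9.png

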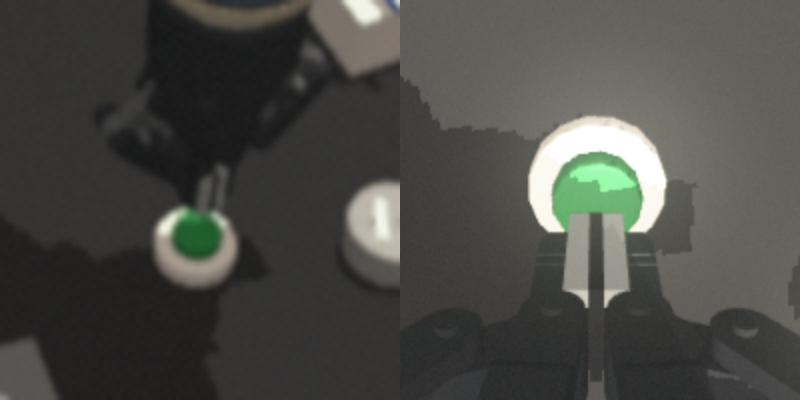

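Run:
```python
from h import *
s=state();p,P=grab('wrist');T=(P-s['position'])@np.array(s['tool_rot'])
for r in range(222,300,6): print(r,P[r,270].round(4),T[r,270].round(4),p[r,270])
```

```text
222 [0.6956 0.0332 0.0119] [ 0.0148 -0.0043  0.01  ] [255 255 255]
228 [0.6978 0.033  0.0163] [ 0.0126 -0.0042  0.0056] [102 150 104]
234 [0.6995 0.0329 0.0216] [ 0.0109 -0.0041  0.0004] [157 251 177]
240 [0.7028 0.0324 0.0227] [ 0.0075 -0.0041 -0.0008] [147 247 164]
246 [0.7071 0.0317 0.0216] [ 0.0032 -0.0042  0.0003] [107 181 113]
252 [0.7109 0.0312 0.0216] [-0.0007 -0.0042  0.0003] [106 181 115]
258 [0.6995 0.0336 0.0523] [ 0.011  -0.0034 -0.0304] [163 162 151]
264 [0.6996 0.0337 0.0583] [ 0.0109 -0.0032 -0.0363] [160 161 150]
270 [0.6992 0.0339 0.0646] [ 0.0113 -0.0031 -0.0427] [156 155 145]
276 [0.6992 0.0341 0.07  ] [ 0.0114 -0.0029 -0.0481] [155 153 143]
282 [0.6993 0.0342 0.0747] [ 0.0112 -0.0028 -0.0528] [153 153 144]
288 [0.6996 0.0342 0.0788] [ 0.0109 -0.0027 -0.0569] [152 150 141]
294 [0.7    0.0342 0.0826] [ 0.0106 -0.0027 -0.0606] [158 158 148]
```

The depth reading puts the shut fingertips about 30 mm above the button still, so I'll keep lowering in small steps and watch the force.

{"fn": "drive_tool", "kwargs": {
  "rows": [
    [[0,0,0.012],[0,0,0],0],
    [[0,0,0.024],[0,0,0],0],
    [[0,0,0.036],[0,0,0],0],
    [[0,0,0.045],[0,0,0],0],
    [[0,0,0.045],[0,0,0],0]
  ]
}}

```text
time: 21.0
position: [0.7101, 0.0354, 0.0028]
tool_rot: [[-0.99, 0.139, -0.002], [0.139, 0.99, -0.0], [0.002, -0.0, -1.0]]
ft_force: [0.6, 0.6, -0.8]
grip_width: 0.0003
finger_force: 0.0
```

Run:
```python
from h import *
s=state();p,P=grab('wrist');T=(P-s['position'])@np.array(s['tool_rot'])
for r in range(230,300,4): print(r,P[r,270].round(4),T[r,270].round(4),p[r,270])
```

```text
230 [0.6924 0.034  0.012 ] [ 0.0173 -0.0038 -0.0092] [255 255 255]
234 [0.6949 0.0337 0.0117] [ 0.0148 -0.0038 -0.0089] [255 255 255]
238 [0.6974 0.0333 0.0115] [ 0.0123 -0.0039 -0.0087] [255 255 255]
242 [0.6986 0.0332 0.0142] [ 0.0111 -0.0038 -0.0115] [128 190 131]
246 [0.6983 0.0334 0.0201] [ 0.0114 -0.0037 -0.0173] [135 214 142]
250 [0.7001 0.0331 0.0212] [ 0.0096 -0.0037 -0.0184] [143 230 154]
254 [0.7015 0.033  0.023 ] [ 0.0082 -0.0036 -0.0202] [134 223 143]
258 [0.6984 0.0337 0.0339] [ 0.0114 -0.0034 -0.0311] [204 203 191]
262 [0.6987 0.0338 0.0375] [ 0.0111 -0.0033 -0.0348] [204 203 190]
266 [0.699  0.0338 0.0409] [ 0.0108 -0.0032 -0.0381] [203 200 188]
270 [0.6989 0.0339 0.0449] [ 0.011  -0.0031 -0.0421] [199 198 186]
274 [0.6986 0.034  0.049 ] [ 0.0112 -0.003  -0.0462] [201 198 187]
278 [0.6986 0.0341 0.0524] [ 0.0113 -0.0029 -0.0497] [199 196 185]
282 [0.6982 0.0343 0.0562] [ 0.0116 -0.0028 -0.0535] [198 195 184]
286 [0.6981 0.0344 0.0595] [ 0.0118 -0.0027 -0.0567] [196 195 184]
290 [0.6986 0.0344 0.0618] [ 0.0113 -0.0027 -0.059 ] [194 191 181]
294 [0.6985 0.0344 0.0647] [ 0.0114 -0.0026 -0.0619] [206 204 191]
298 [0.7008 0.0341 0.064 ] [ 0.0091 -0.0027 -0.0612] [234 233 223]
```

{"fn": "drive_tool", "kwargs": {
  "rows": [
    [[0,0,0.012],[0,0,0],0],
    [[0,0,0.022],[0,0,0],0],
    [[0,0,0.03],[0,0,0],0],
    [[0,0,0.036],[0,0,0],0],
    [[0,0,0.039],[0,0,0],0],
    [[0,0,0.039],[0,0,0],0]
  ]
}}

```text
time: 21.55
position: [0.7115, 0.0354, -0.0085]
tool_rot: [[-0.99, 0.139, 0.002], [0.139, 0.99, 0.0], [-0.002, 0.001, -1.0]]
ft_force: [-7.7, 0.5, 25.8]
grip_width: -0.0002
finger_force: 12.6
```

Run:
```python
from h import *
s=state();print(s['ft_force'],s['position']);p,P=grab('wrist');h=cv2.cvtColor(p,cv2.COLOR_RGB2HSV);m=cv2.inRange(h,(45,80,40),(90,255,255))>0
q=P[m&(abs(P[...,0]-.71)<.03)&(abs(P[...,1]-.035)<.03)];print(len(q),np.percentile(q[:,2],[5,50,95]))
w=P[(p.min(2)>235)&(abs(P[...,0]-.71)<.03)&(abs(P[...,1]-.035)<.03)&(P[...,2]<.03)];print(len(w),np.median(w[:,2]))
```

```text
[-7.72452001  0.48426413 25.80545971] [ 0.71150221  0.03543702 -0.00846947]
339 [0.01321228 0.01511625 0.01661731]
2059 0.012017355330346119
```

The button top now reads about 0.016 m, so it is fully down. I'll retreat, check the scene and hand in.

{"fn": "drive_tool", "kwargs": {
  "rows": [
    [[0,0,-0.03],[0,0,0],0],
    [[0,0,-0.08],[0,0,0],0],
    [[0,0,-0.17],[0,0,0],0],
    [[0,0,-0.27],[0,0,0],0],
    [[0,0,-0.37],[0,0,0],0],
    [[0,0,-0.47],[0,0,0],0],
    [[0,0,-0.5],[0,0,0],0],
    [[0,0,-0.5],[0,0,0],0],
    [[0,0,-0.5],[0,0,0],0]
  ]
}}

```text
time: 22.35
position: [0.711, 0.0355, 0.1891]
tool_rot: [[-0.99, 0.139, 0.001], [0.139, 0.99, 0.0], [-0.001, 0.0, -1.0]]
ft_force: [0.2, 0.6, -1.1]
grip_width: 0.0005
finger_force: 0.0
```

Run:
```python
from h import *
print(state()['position'],state()['ft_force'])
findcaps('scene')
p,P=grab('scene','s10.png')
```

```text
[0.71103556 0.03548753 0.18909308] [ 0.1556253   0.63804333 -1.05839426]
scene [140. 299.] [12 12 72] [ 0.484 -0.331] bay [-0.088 -0.045]
scene [178. 315.] [ 38  31 338] [ 0.563 -0.271] bay [-0.011  0.017]
scene [153. 321.] [12 12 60] [ 0.549 -0.326] bay [-0.023 -0.038]
```

View pics/s10.png

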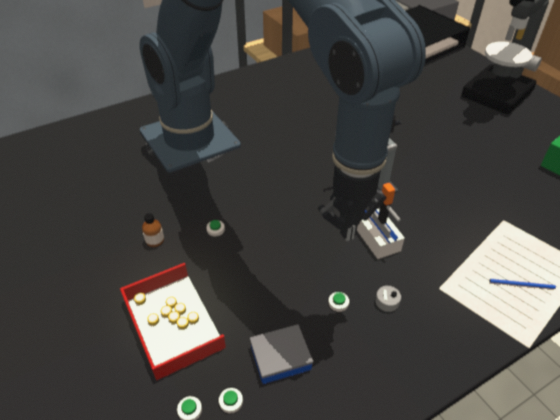

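The scene view shows all 8 caps in the bay, the scraper standing in the block at (388,205), the bystanders unmoved and the arm clear.

```bash
python3 -c "
from station import order
print(order.finish_job())"
```

```text
the job is handed in; nothing more can be done
None
```

I handed the job in with all 8 caps in the bay, the scraper standing home and released in the block, the leftmost button pressed fully down, and the bystanders unmoved; hand-in returned no verdict.

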